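# Zero the portion stop, set its sliding leg to the mark and hold the cam lever shut

### The arm

A 7-joint arm with a two-finger parallel gripper is mounted at the origin on a cart in front of the work surface, level with it; the furniture and walls round the work are solid. World frame = base frame: x ahead of the robot, y to its left, z up, the work surface at z = 0. Lengths are in m, angles in rad, forces in N, time in s.
With the tool pointing down it reaches from about 0.4 to 0.75 m from the base axis. Payload 19.5 kg.
Tool frame: the origin (TCP) lies between the finger pads; the fingertips stand 25 mm ahead of it and the grasp point (between the pads) lies 6 mm ahead of it; z points along the fingers, y is the line along which they close (so a half turn about z gives the same grasp; the last joint's range is limited). The gripper opens to 85 mm and grips with 20 to 120 N. Pads are 22 mm wide; open, the fingers measure 114 mm over their backs; the gripper's body (76 mm by 85 mm) begins 54 mm behind the grasp point. The pads swing forward as they close: fully open they stand 13 mm farther back than shut.
Start: joints at [-1.383, 0.707, -0.028, 1.485, 0.022, 0.951, -0.075], TCP at [0.131, 0.56, 0.256] pointing down, gripper open.
Joint ranges: [-2.71, 2.71], [-0.32, 2.16], [-1.57, 1.52], [0, 2.45], [-1.46, 4.6], [0, 2.02], [-2.83, 2.83]. Speed limits (rad/s): [1.89, 1.89, 2.57, 2.57, 3.01, 3.01, 3.01].

### API

Orientations are given as a rotation vector (axis times angle).
In Python, from rig import env gives the robot as it stands. Calls block until the motion is done:
- env.move_pose(position, orientation): joint-space move of the TCP to a pose.
- env.line_to(position, vel=0.15, attitude=None, max_force=None): straight line of the TCP; attitude=None keeps the orientation; vel is the mean speed in m/s. With max_force (N) it stops when the force on the tool has changed by that much, and returns True; else False.
- env.move_joints(angles): joint-space move.
- env.command_gripper(opening, force=None): finger opening in m; force is the grip in N (None keeps the last); returns when the fingers have stopped.
- env.dwell(seconds).
- env.solve_ik(position, orientation): joint angles nearest the present ones, or None.
- env.get_obs(): the state.
- env.snapshot(name): name is "scene" or "side" or "wrist"; returns the picture (400x640x3 uint8, red, green, blue); there is no depth.
- env.camera_model(name): a dict with "vertical_fov" (degrees; the focal length in pixels is half the picture's height over the tangent of half this angle, whatever the lens; pixels are square), "cx", "cy" (the principal point, pixels), "eye" and "orientation" of the camera in the world. Camera axes: x right, y up, looking along -z (the intrinsics and any distortion apply to the point x, -y, -z); pixel columns grow to the right and rows downward; lengths in m; the calibration is good to about 2 mm. The wrist camera is an equidistant fisheye: a pixel r from the principal point sees the ray r / f radians off the axis. A picture is of the moment at which its call begins: read the wrist's pose just before it. camera_model takes no time and is no camera call; for the wrist camera it gives the pose at the moment of the call.
A pose or a line that the arm cannot do raises env.IKError and nothing moves.
- env.close_job(): hands the job in; it is judged then, once.
The state is a dict: "time": time; "joints": joint angles; "dq": joint speeds; "joint_efforts": joint torques, N m; "tool_pos": TCP position; "tool_rot": TCP orientation; "wrist_force": force on the tool from outside, world axes, zero at the start; "wrist_torque": the same for the moment, N m; "finger_gap": finger opening in m; "grip_force": force on a finger pad.
Only numpy, scipy, OpenCV 4.12 (cv2) and the standard library are available. Lean on these libraries where they do the work, as an engineer would, in place of code of your own. Each camera call takes 0.05 s, during which the arm holds its last target. There are 200 camera calls.

### The job

Zero the gauge of the portion stop while its leg is still fully home: press the recessed button right down with the tip of the pin from the wooden stand, then put the pin back upright in its stand and let go of it. Then push the sliding leg out against its spring, lever still open, until its pointer is level with the mark on the index block; while holding it there, squeeze the cam lever fully closed towards the thumb post, and finish still holding leg and lever like that, without letting go. Do not shift the index block or disturb the things around.

Things in the scene. Friction and masses are not known exactly. Their poses are not given: they have to be found in the camera images.
- portion_stop: The portion stop, fixed to the worktop: an aluminium plate, x -140..160, y -50..65, z 0..12 mm. Its +x is the way the leg slides out (roughly to the robot's left), +y the scale side (roughly towards the robot), z up; origin on the worktop. At the -x end a white gauge housing with a dark display, x -140..-70, y -45..45, top at z 40. The leg lies along x at y 0.
- zero_button: Grey zero button, 12 mm across, 6 mm tall; origin at the centre of its top, at x -105, y 0, z 35 mm of the portion stop when up: 5 mm below the housing's top, in a straight round bore of 15 mm. It moves straight down 4 mm to a hard stop; the spring takes 0.8 N to start and 4 N at the bottom and lifts it again when left. Right down means over 3 mm.
- leg (a joint): How far the leg is out, in m: 0 fully home (at the start), up to 0.10. A spring pulls it home with about 1.5 to 2.6 N (friction 0.4 N), so it slides back when not held. At its far end the leg carries an upright wooden board 8x86x50 mm, 190 mm in +x of the pinch point.
- pinch (a point): Point on the leg midway between the outer faces of post and tab when the lever is closed, at z 65 mm; axes as the portion stop's; x -20, y 0 there with the leg home. Fingers come down here outside post (-y) and tab (+y) and close along y. An upright push plate of the leg has its near face 14 mm in +x, y -60..60, z 27..73: fingers push it in +x. Parts under the fingers reach up to z 34.
- thumb_post: Black upright thumb post on the leg, 20 mm along x, 12 mm along y, z 29..85 mm; its outer face is 16 mm in -y of the pinch point; stiff, it gives 1 mm at 20 N. Origin at its foot, below the pinch point.
- cam_lever: Cam lever on the leg's cross track with a black upright tab, 20 mm along x, 12 mm along y, z 34..85. Origin 12 mm in +y of the pinch point when open (as at the start), level with it (y 0) when fully closed at its stop; the tab's outer face lies 16 mm further in +y. Slides in -y to close, about 4 N, more when fast; stays where it is left. Post and tab: 44 mm over all open, 32 closed.
- pointer (a point): Tip of the thin dark pointer arm on the leg's +y side, 50 mm in +x and 52 mm in +y of the pinch point, 26.5 mm above the worktop; axes as the portion stop's.
- mark (a point): The length mark: the white line on top of the small black index block (12x12x10 mm) on the rail along the plate's +y edge; axes as the portion stop's. The leg is at length when pointer and mark have the same x in the portion stop's frame; at the start the pointer is 35 to 85 mm short of it. The block clings to its rail (30 N) and must not be shifted.
- reset_pin: Reset pin, 60 g, upright in the stand. Origin at the centre of its tip, z up along the pin: steel tip 6 mm thick from 0 to 40 mm, collar 28 mm across from 40 to 45 mm, black round grip 18 mm thick from 45 to 100 mm.
- pin_tip (a point): Lowest point of the pin's tip (same point as the pin's origin).
- stand_hole (a point): Centre of the mouth of the hole in the wooden pin stand: a fixed 60x60 mm block, top 48 mm above the worktop, with a straight hole 14 mm wide and 44 mm deep. The pin hangs in it with the collar resting on the top, tip 40 mm below this point.
- garlic: Bystander, to be left alone: garlic bulb, 60x57x58 mm, behind the stand to the right. Origin at the centre of its underside.
- shaker: Bystander, to be left alone: small salt shaker, 44x44x90 mm, behind the work. Origin at the centre of its underside.
- tuna_tin: Bystander, to be left alone: small food tin, 57x57x72 mm, behind the work. Origin at the centre of its underside.
- marker: Bystander, to be left alone: felt marker, 17x135x16 mm, lying at the front edge before the pin stand; not the tool for this job. Origin at the centre of its underside.
- shot_glass: Bystander, to be left alone: small clear glass, 48x48x61 mm, to the left. Origin at the centre of its underside.
Mind the look-alikes: they are no part of the job. What is shaped like the reset_pin but green or orange is not meant.

How it is judged:
By the outcome, as a careful person would: the job done as asked, in the order asked, and still so for the second after the job is handed in, while the arm keeps its last pose, push and grip.
It also fails if it takes over 58 s, if anything falls off the work surface, if the arm or the gripper's body presses on something with over 40 N, if the wrist force passes 120 N, or if a joint passes its speed limit or range.

## Working session

There is one attempt and no reset: what is moved stays moved. The work goes in short steps, each a Python script; the robot and the scene stay as the last script left them, time stands still between calls to the robot, and variables do not carry over. Pictures are saved under pics/ and viewed, at most 10 in all, crops included, and the job is handed in when it is done.

```bash
ls; mkdir -p pics; python3 - <<'E'
from rig import env
import cv2,numpy as np
for n in ["scene","side","wrist"]:
    m=env.camera_model(n); print(n,m)
    im=env.snapshot(n)[:,:,::-1]
    cv2.imwrite(f"pics/{n}0.png",im)
o=env.get_obs();print(o["time"],o["tool_pos"],o["tool_rot"],o["finger_gap"])
a=[cv2.imread(f"pics/{n}0.png") for n in ["scene","side"]]
E
```

```text
pics
scene {'vertical_fov': 52.64865173630013, 'cx': 315.42446176077306, 'cy': 196.02870613164856, 'eye': array([-0.40942409, -0.70325816,  0.99733387]), 'orientation': array([ 0.8475911 , -0.40755971, -0.87202222])}
side {'vertical_fov': 52.570652884873525, 'cx': 313.81478890794676, 'cy': 198.95461893560406, 'eye': array([ 0.21416196, -1.20128453,  0.62894063]), 'orientation': array([ 1.15534514, -0.1428545 , -0.22999168])}
wrist {'vertical_fov': 65.70646984690485, 'cx': 318.7642361300418, 'cy': 194.92417889790127, 'eye': array([0.05058238, 0.57816904, 0.37509776]), 'orientation': array([-0.27426053, -0.21668947,  1.32881599])}
0.15 [0.1309645  0.55973789 0.25596706] [-3.60116385e-01 -3.12086190e+00  1.17236397e-03] 0.08553370670104384
```

View pics/scene0.png

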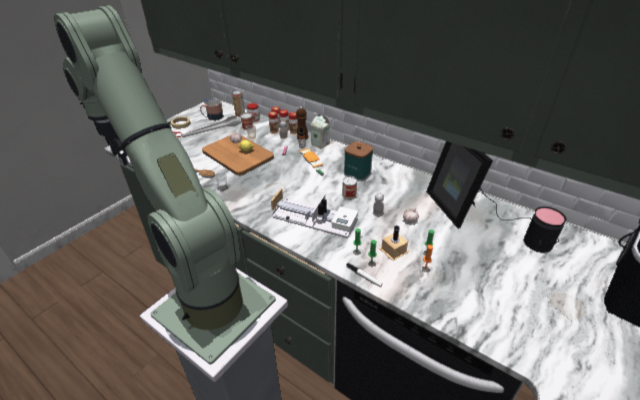

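View pics/side0.png

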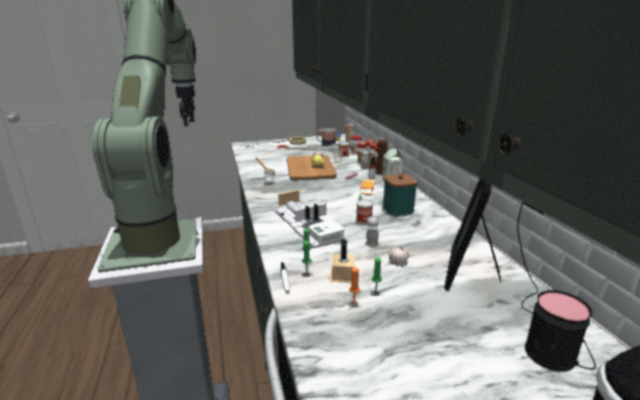

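Scene shows the stop at about (315,215) and the wooden stand at about (395,245). Pin candidates in the scene picture are the black grip in the wooden stand (396,233), green (358,238), (373,248) and (430,238), and orange (428,257). The marker is at (365,274). I choose the black one in the stand.

```bash
python3 - <<'E'
import cv2,numpy as np
a=cv2.imread("pics/scene0.png")[180:280,260:450]; b=cv2.imread("pics/side0.png")[180:300,260:420]
cv2.imwrite("pics/c1.png",cv2.resize(a,None,fx=4.2,fy=4.2,interpolation=cv2.INTER_CUBIC)[:, :800])
cv2.imwrite("pics/c2.png",cv2.resize(b,None,fx=5,fy=5,interpolation=cv2.INTER_CUBIC))
E
```

```text
(no output)
```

View pics/c1.png

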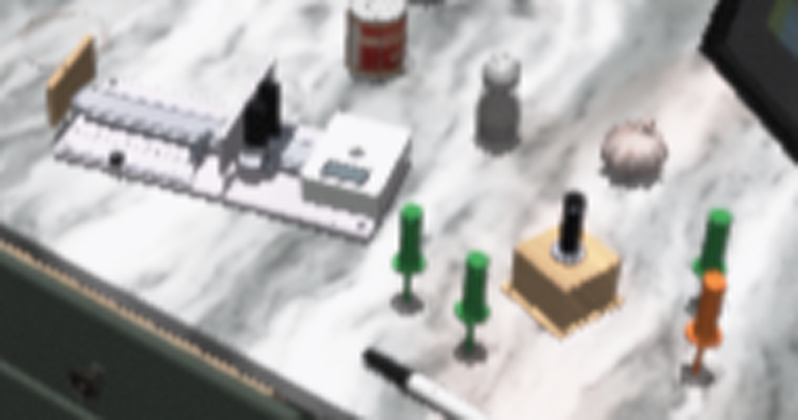

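View pics/c2.png

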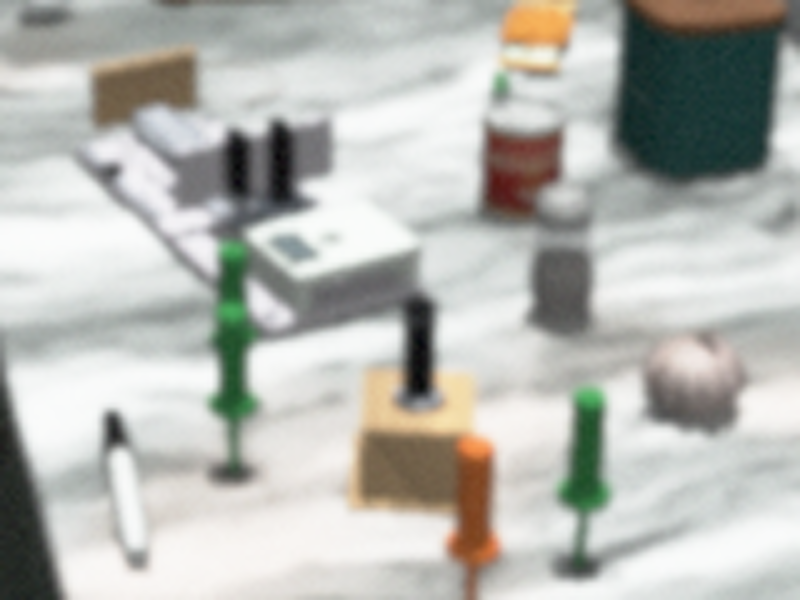

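Crop check: black-grip pin upright in the wooden block (c1 570,250 collar); bore at c1 (357,153), c2 (334,238); index block at c1 (117,158).

```bash
cat > h.py <<'E'
import numpy as np, cv2
from rig import env
from scipy.spatial.transform import Rotation as R
def ray(n,px,m=None):
    m=m or env.camera_model(n); f=200/np.tan(np.radians(m["vertical_fov"]/2))
    u=(px[0]-m["cx"])/f; v=(px[1]-m["cy"])/f
    if n=="wrist":
        r=np.hypot(u,v); s=np.sin(r)/max(r,1e-9); d=np.array([u*s,-v*s,-np.cos(r)])
    else: d=np.array([u,-v,-1.])
    return m["eye"],R.from_rotvec(m["orientation"]).apply(d)
def onz(n,px,z,m=None):
    e,d=ray(n,px,m); return e+d*(z-e[2])/d[2]
def proj(n,P,m=None):
    m=m or env.camera_model(n); f=200/np.tan(np.radians(m["vertical_fov"]/2))
    c=R.from_rotvec(m["orientation"]).inv().apply(np.atleast_2d(P)-m["eye"])
    x,y,z=c[:,0],-c[:,1],-c[:,2]
    if n=="wrist":
        rho=np.hypot(x,y); k=np.arctan2(rho,z)/np.maximum(rho,1e-9)
    else: k=1/z
    return np.c_[m["cx"]+f*k*x,m["cy"]+f*k*y]
E
python3 - <<'E'
from h import *
np.set_printoptions(precision=4,suppress=True)
s=lambda x,y:(260+x/4.2,180+y/4.2); d=lambda x,y:(260+x/5,180+y/5)
print("hole",onz("scene",s(570,251),.051),onz("side",d(419,397),.051))
print("pintop",onz("scene",s(574,196),.108),onz("side",d(421,299),.108))
print("bore",onz("scene",s(357,153),.04),onz("side",d(334,238),.04))
# housing top corners
print("hous sc",[onz("scene",s(*p),.04)[:2] for p in [(303,178),(371,197),(411,130),(343,113)]])
print("hous sd",[onz("side",d(*p),.04)[:2] for p in [(248,233),(300,282),(416,245),(355,203)]])
print("mark",onz("scene",s(117,156),.03))
print("board",onz("scene",s(93,38),.08))
print("greens",[onz("scene",s(*p),.0)[:2] for p in [(405,303),(470,352),(697,300),(697,377)]])
print("tools", env.get_obs()["tool_pos"])
E
```

```text
hole [ 0.5191 -0.3253  0.051 ] [ 0.522  -0.3251  0.051 ]
pintop [ 0.5191 -0.3221  0.108 ] [ 0.5232 -0.3207  0.108 ]
bore [ 0.5311 -0.1163  0.04  ] [ 0.5359 -0.1173  0.04  ]
hous sc [array([ 0.4776, -0.097 ]), array([ 0.4911, -0.1566]), array([ 0.584 , -0.1378]), array([ 0.569 , -0.0766])]
hous sd [array([ 0.4854, -0.0964]), array([ 0.5   , -0.1668]), array([ 0.5825, -0.1399]), array([ 0.5628, -0.0738])]
mark [0.4165 0.0572 0.03  ]
board [0.486  0.1392 0.08  ]
greens [array([ 0.4381, -0.2252]), array([ 0.4228, -0.2947]), array([ 0.5782, -0.4144]), array([ 0.5023, -0.4491])]
tools [0.131  0.5597 0.256 ]
```

```bash
python3 - <<'E'
from h import *
np.set_printoptions(precision=4,suppress=True)
from rig import env
Y=102.7; ph=np.radians(Y/2)
for k in (0,np.pi):
    rv=np.pi*np.array([np.cos(ph+k),np.sin(ph+k),0]); print(rv,[env.solve_ik(p,rv) for p in ([.533,-.117,.2],[.521,-.325,.2],[.50,.03,.07])])
env.move_pose([.525,-.09,.2],rv)
m=env.camera_model("wrist"); im=env.snapshot("wrist"); cv2.imwrite("pics/w1.png",im[:,:,::-1]); np.save("w1.npy",m,allow_pickle=True)
print(m,env.get_obs()["time"])
env.move_pose([.518,-.324,.2],rv)
m=env.camera_model("wrist"); im=env.snapshot("wrist"); cv2.imwrite("pics/w2.png",im[:,:,::-1]); np.save("w2.npy",m,allow_pickle=True)
o=env.get_obs(); print(m,o["time"],o["tool_pos"],o["tool_rot"],o["wrist_force"])
a=cv2.imread("pics/w1.png");b=cv2.imread("pics/w2.png")
cv2.imwrite("pics/w12.png",cv2.resize(np.vstack([a,b]),None,fx=.75,fy=.75,interpolation=cv2.INTER_AREA))
E
```

```text
[1.9621 2.4535 0.    ] [array([ 0.139 ,  0.7375,  0.035 ,  1.669 , -0.035 ,  0.7357,  0.4125]), array([ 0.5613,  0.833 , -0.1192,  1.4028,  0.1115,  0.9124,  0.6342]), array([-0.1354,  0.9157,  0.0214,  1.9221, -0.0568,  0.3043,  0.1535])]
[-1.9621 -2.4535  0.    ] [array([ 0.139 ,  0.7375,  0.035 ,  1.669 , -0.035 ,  0.7357,  0.4125]), array([ 0.5613,  0.833 , -0.1192,  1.4028,  0.1115,  0.9124,  0.6342]), array([-0.1354,  0.9157,  0.0214,  1.9221, -0.0568,  0.3043,  0.1535])]
{'vertical_fov': 65.70646984690485, 'cx': 318.7642361300418, 'cy': 194.92417889790127, 'eye': array([ 0.5065, -0.0096,  0.3193]), 'orientation': array([-0.3222, -0.0363,  0.2212])} 2.8917
{'vertical_fov': 65.70646984690485, 'cx': 318.7642361300418, 'cy': 194.92417889790127, 'eye': array([ 0.4997, -0.2434,  0.3192]), 'orientation': array([-0.3217, -0.0364,  0.2209])} 3.875 [ 0.5186 -0.3226  0.2   ] [-1.9598 -2.455  -0.0012] [-0.3263 -0.1819 -0.0947]
```

View pics/w12.png

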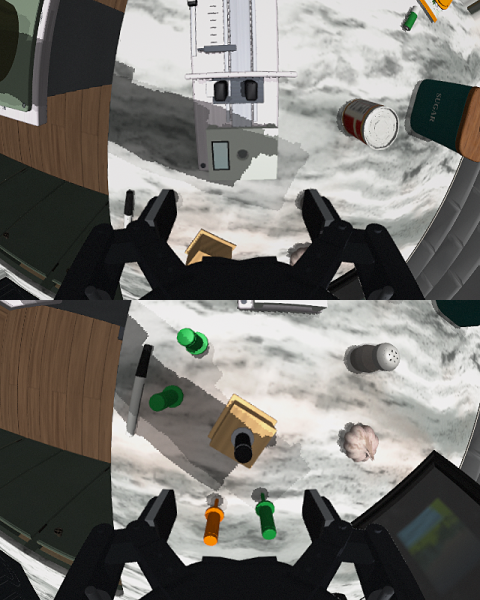

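Top view w1 shows the bore about (324,206) full-res, pointer and mark at the upper left. w2 shows the black pin in the block at about (323,190); the neighbours are clear of the fingers. Enlarging both.

```bash
python3 - <<'E'
import cv2,numpy as np
a=cv2.imread("pics/w1.png")[0:240,240:380];b=cv2.imread("pics/w2.png")[115:225,275:375]
a=cv2.resize(a,None,fx=2.5,fy=2.5,interpolation=cv2.INTER_CUBIC);b=cv2.resize(b,None,fx=4.4,fy=4.4,interpolation=cv2.INTER_CUBIC)
c=np.zeros((600,350+b.shape[1],3),np.uint8);c[:,:350]=a;c[:b.shape[0],350:]=b
c=cv2.convertScaleAbs(c,alpha=1.3,beta=10)
print(c.shape);cv2.imwrite("pics/z1.png",c)
E
```

```text
(600, 790, 3)
```

View pics/z1.png

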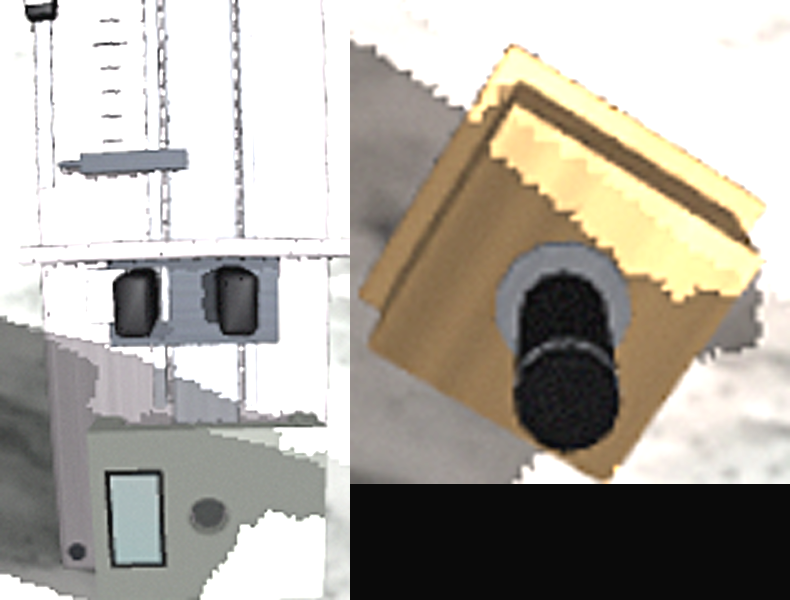

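z1: bore centre (323.2,206), pointer tip (264,66.8), collar centre (323.4,184.3), pin top (324.2,205.7) in full-res pixels.

```bash
python3 - <<'E'
from h import *
from scipy.optimize import least_squares
np.set_printoptions(precision=4,suppress=True)
m1=np.load("w1.npy",allow_pickle=True).item();m2=np.load("w2.npy",allow_pickle=True).item()
L=np.array([[-105,0,40],[30,52,26.5],[-70,45,40],[-70,-45,40],[-6,60,73]])/1e3
px=np.array([[208,515],[60,167],[90,430],[326,425],[21,249]])/2.5+[240,0]
def W(p,L): 
    c,s=np.cos(p[2]),np.sin(p[2]); return np.c_[p[0]+c*L[:,0]-s*L[:,1],p[1]+s*L[:,0]+c*L[:,1],L[:,2]]
f=lambda p:(proj("wrist",W(p,L),m1)-px).ravel()
r=least_squares(f,[.51,-.0145,np.radians(102.7)],loss="soft_l1"); print(r.x,np.degrees(r.x[2]),f(r.x).reshape(-1,2))
print("bore",W(r.x,L[:1]),onz("wrist",px[0],.04,m1)); np.save("stop.npy",r.x)
print("mark?",onz("wrist",(256.4,1),.03,m1))
print("collar",onz("wrist",(323.4,184.3),.053,m2),"top",onz("wrist",(324.2,205.7),.108,m2))
E
```

```text
[ 0.5092 -0.0089  1.8123] 103.83842846374534 [[ 0.3651 -0.0071]
 [ 1.2137 -1.5451]
 [-1.0754 -0.308 ]
 [ 0.6448  0.0471]
 [-1.2871  5.5336]]
bore [[ 0.5343 -0.1109  0.04  ]] [ 0.5339 -0.111   0.04  ]
mark? [0.4296 0.0681 0.03  ]
collar [ 0.5214 -0.3196  0.053 ] top [ 0.5212 -0.3196  0.108 ]
```

```bash
cat >> h.py <<'E'
PH=np.radians(103.3/2); RV=-np.pi*np.array([np.cos(PH),np.sin(PH),0])
def snap(name):
    m=env.camera_model("wrist"); im=env.snapshot("wrist"); cv2.imwrite(f"pics/{name}.png",im[:,:,::-1]); np.save(name+".npy",m,allow_pickle=True); return m
E
python3 - <<'E'
from h import *
np.set_printoptions(precision=4,suppress=True)
env.command_gripper(.06)
env.line_to([.5212,-.3218,.088],vel=.12,attitude=RV)
env.command_gripper(0.0,50)
o=env.get_obs();print(o["time"],o["tool_pos"],o["finger_gap"],o["grip_force"],o["wrist_force"])
env.line_to([.5212,-.3218,.19],vel=.15)
o=env.get_obs();print(o["time"],o["wrist_force"],o["finger_gap"])
env.line_to([.5343,-.1135,.19],vel=.25)
env.line_to([.5343,-.1135,.135],vel=.12)
env.dwell(.2)
m=snap("w3"); o=env.get_obs();print(o["time"],o["tool_pos"],o["wrist_force"])
a=cv2.imread("pics/w3.png"); print(proj("wrist",[o["tool_pos"]-[0,0,.083]],m))
cv2.imwrite("pics/z3.png",cv2.convertScaleAbs(np.hstack([cv2.resize(a,(0,0),fx=.5,fy=.5),cv2.copyMakeBorder(np.zeros((200,1,3),np.uint8),0,0,0,0,0)]),alpha=1.2))
b=cv2.resize(a[120:320,240:400],None,fx=3,fy=3,interpolation=cv2.INTER_CUBIC)
c=np.zeros((600,800,3),np.uint8);c[:,:480]=b;c[:200,480:800]=cv2.resize(a,(320,200));cv2.imwrite("pics/z3.png",cv2.convertScaleAbs(c,alpha=1.5,beta=10))
E
```

```text
5.7917 [ 0.5213 -0.3219  0.0884] 0.016645627379470878 48.59532594680786 [-1.6225  1.344   5.7193]
6.625 [ 0.2189  0.4753 -1.2017] 0.016919350555464355
8.4667 [ 0.5345 -0.1136  0.1356] [ 0.0527  0.0811 -0.668 ]
[[319.4317 213.4797]]
```

View pics/z3.png

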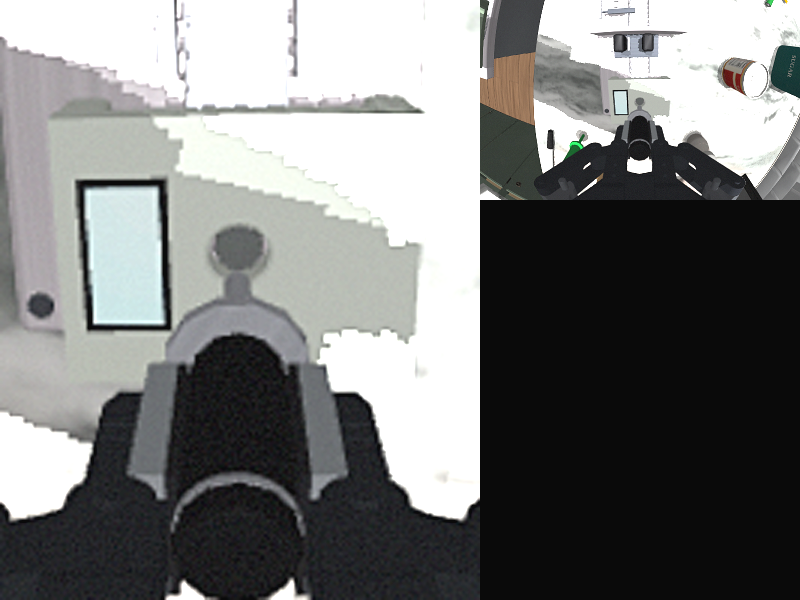

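Tip is at (319.3,214.2) and bore mouth at (319.8,203.3). The pin is hanging straight in the grip. Computing both in the same camera frame.

```bash
python3 - <<'E'
from h import *
np.set_printoptions(precision=4,suppress=True)
m=np.load("w3.npy",allow_pickle=True).item()
t=onz("wrist",(319.3,214.2),.0552,m);b=onz("wrist",(319.8,203.3),.04,m)
print(t,b,b-t, proj("wrist",[[.5345,-.1136,.0552]],m))
# mark / pointer in full picture w3
a=cv2.imread("pics/w3.png")[0:80,200:360]
E
```

```text
[ 0.5343 -0.1131  0.0552] [ 0.5341 -0.1106  0.04  ] [-0.0002  0.0025 -0.0152] [[319.4118 214.9168]]
```

```bash
python3 - <<'E'
from h import *
np.set_printoptions(precision=4,suppress=True)
env.line_to([.5342,-.1111,.128],vel=.08)
h=env.line_to([.5342,-.1111,.107],vel=.025,max_force=12)
o=env.get_obs();print(h,o["time"],o["tool_pos"],o["tool_pos"][2]-.0804,o["wrist_force"])
env.dwell(.2)
o=env.get_obs();print(o["tool_pos"],o["wrist_force"])
E
```

```text
True 9.4 [ 0.5344 -0.1112  0.1105] 0.0300960136941736 [-2.1614 -0.1162 16.5354]
[ 0.5344 -0.1112  0.1106] [-2.5239  0.3298 14.8583]
```

```bash
python3 - <<'E'
from h import *
np.set_printoptions(precision=4,suppress=True)
env.line_to([.5342,-.1111,.19],vel=.15)
env.line_to([.5213,-.3219,.19],vel=.25)
env.line_to([.5213,-.3219,.135],vel=.12)
h=env.line_to([.5213,-.3219,.0935],vel=.08,max_force=10)
o=env.get_obs();print(h,o["time"],o["tool_pos"],o["wrist_force"])
if not h:
    h=env.line_to([.5213,-.3219,.0875],vel=.02,max_force=5)
    o=env.get_obs();print(h,o["time"],o["tool_pos"],o["wrist_force"],o["finger_gap"])
    env.command_gripper(.05)
    env.line_to([.5213,-.3219,.19],vel=.15)
    x0,y0=.5213,-.3219
    env.line_to([.50,-.12,.19],vel=.3,attitude=RV)
    env.dwell(.2); snap("w4")
    o=env.get_obs();print(o["time"],o["tool_pos"],o["wrist_force"])
    a=cv2.imread("pics/w4.png");c=np.zeros((600,800,3),np.uint8)
    # look back at pin from scene
    s=env.snapshot("side")[:,:,::-1]
    c[:,:400]=cv2.resize(a[0:240,230:390],(400,600),interpolation=cv2.INTER_CUBIC)
    c[:400,400:]=cv2.resize(s[200:300,290:390],(400,400),interpolation=cv2.INTER_CUBIC)
    c[400:,400:720]=cv2.resize(a,(320,200))
    cv2.imwrite("pics/z4.png",c)
E
```

```text
False 12.55 [ 0.5214 -0.322   0.0937] [ 0.3954 -0.1302 -0.284 ]
True 12.875 [ 0.5216 -0.322   0.0884] [-1.118   0.6369  8.2079] 0.016718315503873718
15.2 [ 0.4999 -0.1208  0.1898] [-0.3415  0.0136  0.4998]
```

View pics/z4.png

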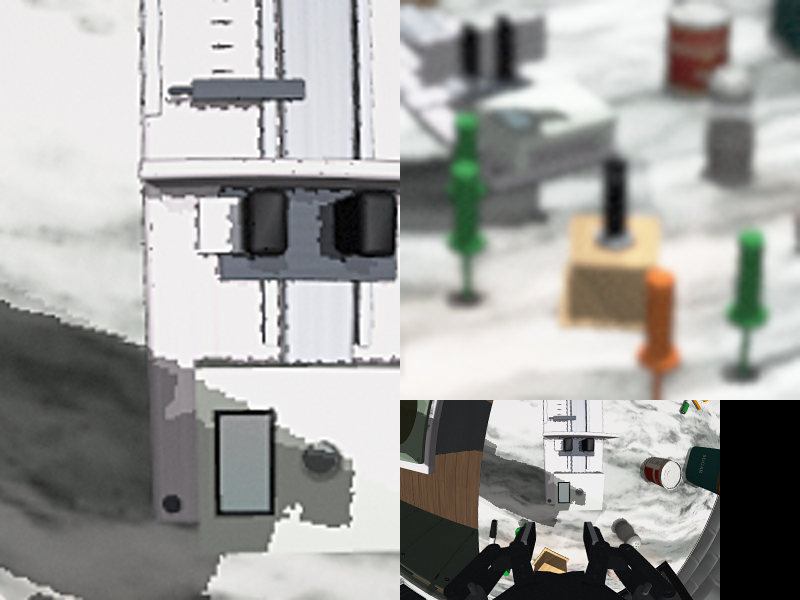

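Pin upright in its stand, button up again and stop unchanged. Now hover over the pinch point.

```bash
python3 - <<'E'
from h import *
np.set_printoptions(precision=4,suppress=True)
env.command_gripper(.085)
env.line_to([.5153,-.032,.14],vel=.2,attitude=RV); env.dwell(.2)
m=snap("w5");o=env.get_obs();print(o["time"],o["tool_pos"],o["finger_gap"],m)
a=cv2.imread("pics/w5.png");c=np.zeros((600,800,3),np.uint8)
c[:,:]=cv2.resize(a[0:240,170:490],(800,600),interpolation=cv2.INTER_CUBIC)
cv2.imwrite("pics/z5.png",c)
E
```

```text
16.6 [ 0.5154 -0.0329  0.1405] 0.0850178192584833 {'vertical_fov': 65.70646984690485, 'cx': 318.7642361300418, 'cy': 194.92417889790127, 'eye': array([0.496 , 0.0464, 0.2597]), 'orientation': array([-0.3228, -0.0382,  0.2286])}
```

View pics/z5.png

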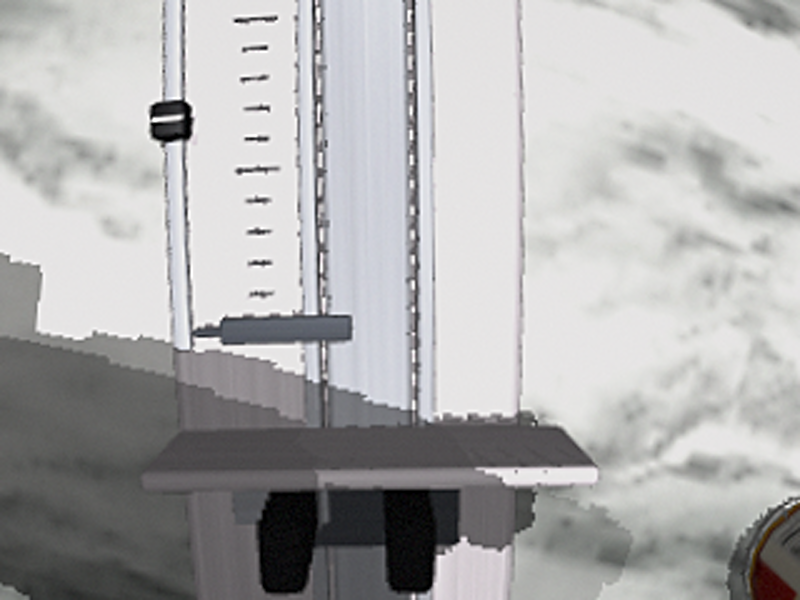

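Mark line is centred at (238.4,48). Pointer tip is at (247.2,133.2). The tab's outer top edge is near (273,226), the post's near (345,226), and the push plate's near top edge runs (226.8,195.6) to (409.2,194).

```bash
python3 - <<'E'
from h import *
np.set_printoptions(precision=4,suppress=True)
m=np.load("w5.npy",allow_pickle=True).item()
bore=np.array([.5342,-.1108])
w=lambda x,y,z:onz("wrist",(170+x/2.5,y/2.5),z,m)
P=w(193,333,.0265)
for yaw in (103,103.5,104):
    y=np.radians(yaw);ex=np.array([np.cos(y),np.sin(y)]);ey=np.array([-ex[1],ex[0]]);o=bore+.105*ex
    L=lambda p:np.round(1e3*np.array([(p[:2]-o)@ex,(p[:2]-o)@ey]),1)
    print(yaw,o,"pinch",o-.02*ex,"ptr",L(P),"tab",L(w(258,560,.085)),"post",L(w(437,560,.085)),"plate",L(w(142,489,.073)),L(w(598,485,.073)),
      "mark",[L(w(171,120,z)) for z in (.022,.0265,.03)])
    print("  rail/mark D",[(L(w(171,120,z))-L(P))[0] for z in (.022,.0265,.03)], "tool",L(np.array([.5154,-.0329])))
E
```

```text
103 [ 0.5106 -0.0085] pinch [ 0.5151 -0.028 ] ptr [28.1 56.5] tab [-21.1  29.7] post [-20.9 -14.7] plate [-6.7 61.8] [ -5.2 -57.7] mark [array([95. , 63.2]), array([94.3, 62. ]), array([93.7, 61.1])]
  rail/mark D [np.float64(66.9), np.float64(66.19999999999999), np.float64(65.6)] tool [-24.9   0.8]
103.5 [ 0.5097 -0.0087] pinch [ 0.5144 -0.0281] ptr [28.6 55.3] tab [-20.9  29. ] post [-21.  -15.4] plate [-6.2 60.9] [ -5.7 -58.6] mark [array([95.5, 61.5]), array([94.8, 60.3]), array([94.2, 59.4])]
  rail/mark D [np.float64(66.9), np.float64(66.19999999999999), np.float64(65.6)] tool [-24.9   0.1]
104 [ 0.5088 -0.0089] pinch [ 0.5136 -0.0283] ptr [29.1 54.1] tab [-20.6  28.3] post [-21.1 -16.1] plate [-5.6 60.1] [ -6.2 -59.4] mark [array([96.1, 59.7]), array([95.3, 58.6]), array([94.7, 57.7])]
  rail/mark D [np.float64(67.0), np.float64(66.19999999999999), np.float64(65.6)] tool [-24.9  -0.6]
```

```bash
cat >> h.py <<'E'
YAW=np.radians(104.); PH=YAW/2; RV=-np.pi*np.array([np.cos(PH),np.sin(PH),0])
ex=np.array([np.cos(YAW),np.sin(YAW),0]);ey=np.array([-ex[1],ex[0],0]);PIN=np.array([.5136,-.0283,.071])
E
python3 - <<'E'
from h import *
np.set_printoptions(precision=4,suppress=True)
env.line_to(PIN-.006*ex+[0,0,.05],vel=.15,attitude=RV)
h=env.line_to(PIN-.006*ex,vel=.1,max_force=12)
o=env.get_obs();print(h,o["time"],o["tool_pos"],o["wrist_force"],o["finger_gap"])
if not h:
    env.line_to(PIN+.062*ex,vel=.07,max_force=15); env.dwell(.3)
    m=snap("w6");o=env.get_obs();print(o["time"],o["tool_pos"],(o["tool_pos"]-PIN)@ex,(o["tool_pos"]-PIN)@ey,o["wrist_force"],m["eye"])
    a=cv2.imread("pics/w6.png");c=np.zeros((600,800,3),np.uint8)
    c[:,:560]=cv2.resize(a[20:170,170:310],(560,600),interpolation=cv2.INTER_CUBIC)
    c[:150,560:]=cv2.resize(a,(240,150))
    cv2.imwrite("pics/z6.png",cv2.convertScaleAbs(c,alpha=1.2))
E
```

```text
False 17.525 [ 0.5153 -0.0342  0.0715] [-0.0996 -0.4063  0.6575] 0.08511665771797361
19.0 [0.4987 0.0317 0.071 ] 0.06183893050250467 -1.7159889658207444e-05 [ 1.9285 -0.9632  1.2982] [0.4783 0.1109 0.1902]
```

View pics/z6.png

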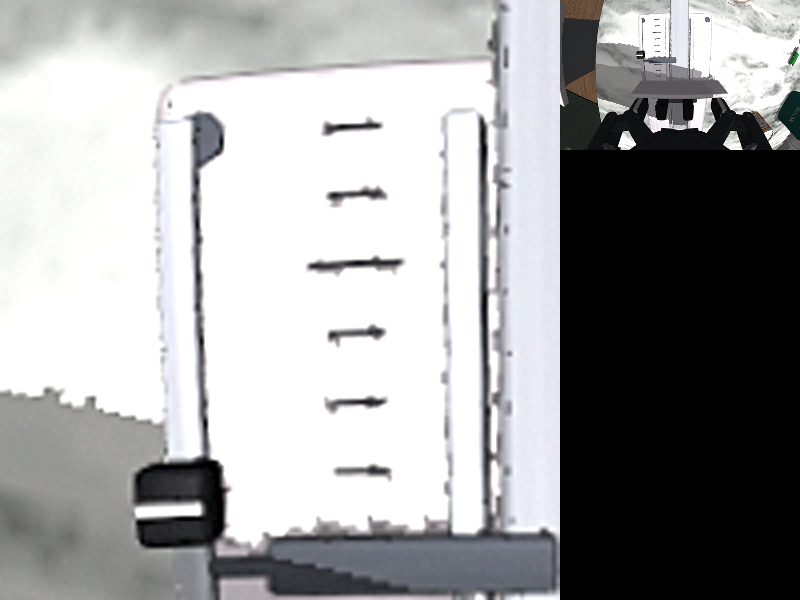

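Mark line centre is at (212.5,147.8) and pointer tip at (223,161.7), so the pointer is still a few mm short.

```bash
python3 - <<'E'
from h import *
np.set_printoptions(precision=4,suppress=True)
m5=np.load("w5.npy",allow_pickle=True).item();m6=np.load("w6.npy",allow_pickle=True).item()
e1,d1=ray("wrist",(238.4,48),m5);e2,d2=ray("wrist",(212.5,147.75),m6)
s=np.linalg.lstsq(np.c_[d1,-d2],e2-e1,rcond=None)[0];A=e1+d1*s[0];B=e2+d2*s[1];print("mark tri",A,B)
P=onz("wrist",(223,161.75),.0265,m6);P5=onz("wrist",(247.2,133.2),.0265,m5)
print("ptr",P,"moved",(P-P5)@ex)
for z in (.022,.0245,.0265,.029):
    M=onz("wrist",(212.5,147.75),z,m6);print(z,(M-P)@ex*1e3,(M-P)@ey*1e3)
print("from w5",(onz("wrist",(238.4,48),.0265,m5)-P5)@ex)
E
```

```text
mark tri [0.4283 0.0696 0.0245] [0.4271 0.0697 0.0248]
ptr [0.4351 0.0636 0.0265] moved 0.05911779200161246
0.022 7.379728791196339 7.255881639015289
0.0245 7.796949580093686 6.354775164953178
0.0265 8.130726211211577 5.633889985703517
0.029 8.547947000108952 4.732783511641455
from w5 0.06626869229367882
```

```bash
cat >> h.py <<'E'
def meas(name,m):
    g=cv2.cvtColor(cv2.imread(f"pics/{name}.png"),cv2.COLOR_BGR2GRAY).astype(float)
    gx=lambda p:p
    # expected pixels; mark is fixed in the world
    u,v=proj("wrist",[[.4277,.0697,.0246]],m)[0]
    mk=[]
    for x in range(int(u)-5,int(u)+6):
        c=g[int(v)-8:int(v)+9,x]; 
        k=np.arange(int(v)-8,int(v)+9)
        d=np.where(c<70)[0]
        if len(d)<4: continue
        sl=slice(d[0],d[-1]+1); w=np.clip(c[sl]-80,0,None)
        if w.sum()>50: mk.append((x,(w*k[sl]).sum()/w.sum()))
    pt=[]
    for x in range(int(u)+13,int(u)+21):
        k=np.arange(int(v)-12,int(v)+24); w=np.clip(150-g[k[0]:k[-1]+1,x],0,None)
        pt.append((x,round((w*k).sum()/max(w.sum(),1e-6),2),round(w.sum())))
    return np.round(mk,2),pt,(u,v)
E
python3 - <<'E'
from h import *
np.set_printoptions(precision=4,suppress=True)
print(*meas("w6",np.load("w6.npy",allow_pickle=True).item()),sep="\n")
env.line_to(PIN+.0697*ex,vel=.03); env.dwell(.3)
m=snap("w7");o=env.get_obs();print(o["time"],(o["tool_pos"]-PIN)@ex,(o["tool_pos"]-PIN)@ey,o["wrist_force"])
print(*meas("w7",m),sep="\n")
g=cv2.cvtColor(cv2.imread("pics/w7.png"),cv2.COLOR_BGR2GRAY)
u,v=proj("wrist",[[.4277,.0697,.0246]],m)[0]
print(int(u)-10,int(v)-10); print(g[int(v)-10:int(v)+12,int(u)-10:int(u)+24])
E
```

```text
[[208.   147.35]
 [209.   147.29]
 [210.   147.23]
 [211.   147.17]
 [212.   147.14]
 [213.   147.14]
 [214.   147.16]
 [215.   147.1 ]
 [216.   147.05]
 [217.   147.02]
 [218.   146.98]]
[(226, np.float64(156.35), 936), (227, np.float64(160.65), 726), (228, np.float64(161.11), 666), (229, np.float64(161.44), 641), (230, np.float64(161.49), 613), (231, np.float64(161.42), 620), (232, np.float64(161.06), 712), (233, np.float64(161.26), 694)]
(np.float64(213.5532151753111), np.float64(147.85600977347525))
19.7583 0.06963123500387275 2.9323171187294744e-05 [ 1.3973 -2.1394  0.2619]
[[209.   160.91]
 [210.   160.87]
 [211.   160.87]
 [212.   160.83]
 [213.   160.79]
 [214.   160.73]
 [215.   160.67]
 [216.   160.65]
 [217.   160.59]
 [218.   160.55]
 [219.   160.51]]
[(227, np.float64(162.11), 1286), (228, np.float64(163.6), 1087), (229, np.float64(163.85), 1038), (230, np.float64(164.21), 822), (231, np.float64(163.53), 682), (232, np.float64(162.63), 796), (233, np.float64(163.54), 754), (234, np.float64(163.66), 758)]
(np.float64(214.72926480628277), np.float64(161.46077951756433))
20
[... 2408 characters left out ...]
 106  49   0  11   8  10   7  10  11  10   8   7  10   5   5  11   8
    1   3   9 133 140 138 112  92 116 147 143 141 144 143 147 125]
 [121 102  62  44  38  27  31  26  32  35  29  32  34  32  34  35  40  42
   44  63  29 157 151 146 133 125 135 146 143 141 143 142 145 140]
 [119 122 127 121  90  69  74  73  76  81  72  77  75  74  78  81  87  90
   88  95  37 153 146 141 143 146 147 144 142 142 143 143 143 141]
 [116 116 117 121 122 125 127 130 131 135 125 122 122 120 119 123 130 132
  124  89  37 149 147 143 143 146 143 144 143 141 145 143 141 140]
 [113 114 113 113 115 114 118 118 119 126  89 106 111 111 113 115 121 128
  123  90  40 120 144 143 143 143 142 143 144 143 144 143 145 140]]
```

```bash
python3 - <<'E'
from h import *
m=np.load("w7.npy",allow_pickle=True).item()
P=onz("wrist",(224,161.6),.0265,m)
for z in (.022,.0246,.0265):
    for px in ((221,160.43),(214,160.73)):
        M=onz("wrist",px,z,m);print(z,px,(M-P)@ex*1e3,(M-P)@ey*1e3)
print(m["eye"],P,(P-m["eye"])@ex)
# which yaw the white line has
A=onz("wrist",(209,160.91),.0246,m);B=onz("wrist",(219,160.51),.0246,m);d=A-B;print("line angle-90",np.degrees(np.arctan2(d[1],d[0]))%360-90)
E
```

```text
0.022 (221, 160.43) -0.2442576342392564 3.227145205065039
0.022 (214, 160.73) -0.31689602142290846 7.555657015074919
0.0246 (221, 160.43) 0.30625775718821713 2.3612673938968123
0.0246 (214, 160.73) 0.23474220319558212 6.62286972372054
0.0265 (221, 160.43) 0.7085574663082842 1.7285105318892693
0.0265 (214, 160.73) 0.637862444262934 5.941217472346206
[0.47634428 0.11848782 0.19019934] [0.43368075 0.0713981  0.0265    ] -0.035369714657230926
line angle-90 104.75428288693564
```

```bash
python3 - <<'E'
from h import *
np.set_printoptions(precision=3,suppress=True)
env.line_to(PIN+.0700*ex,vel=.02); env.dwell(.2)
m=snap("w8");print(meas("w8",m)[0][[0,-1]])
env.command_gripper(.05,40)
for w in (.045,.041,.037,.034,.02):
    env.command_gripper(w,40); o=env.get_obs();print(w,o["time"],o["finger_gap"],o["grip_force"],o["wrist_force"],(o["tool_pos"]-PIN)@ex,(o["tool_pos"]-PIN)@ey)
env.dwell(.3)
m=snap("w9");o=env.get_obs();print(o["time"],o["finger_gap"],o["grip_force"],o["wrist_force"],(o["tool_pos"]-PIN)@ex,(o["tool_pos"]-PIN)@ey)
print(meas("w9",m)[0][[0,-1]])
for n in ("w8","w9"):
    mm=np.load(n+".npy",allow_pickle=True).item()
    g=cv2.cvtColor(cv2.imread(f"pics/{n}.png"),cv2.COLOR_BGR2GRAY)
    u,v=proj("wrist",[[.4277,.0697,.0246]],mm)[0]
    print(n,int(u)+4,int(v)-6); print(g[int(v)-6:int(v)+6,int(u)+4:int(u)+18])
E
```

```text
[[209.   161.24]
 [219.   160.98]]
0.045 20.925 0.044990665788020884 3.285304382443428 [-4.492 -3.784  3.293] 0.07000430779230497 0.0008885546681909016
0.041 21.1417 0.04116641036492786 3.2794347032904625 [-4.792 -3.583  2.594] 0.07001121274406026 0.0008845611699682364
0.037 21.3583 0.03702513724942509 3.272613286972046 [-5.428 -3.574  4.146] 0.0700126553724512 0.0009067086296073654
0.034 21.575 0.03419324228200304 3.2460108026862144 [-5.273 -2.93   3.683] 0.06998825630267563 0.0008857148819118761
0.02 21.8083 0.029455485386770206 40.073630064725876 [-5.41  -2.846 14.822] 0.06996476497008652 0.00036318948655659003
22.1583 0.02916128656431656 40.07458794862032 [-4.799 -4.783 15.637] 0.06995891936116906 0.00034829547929856805
[[210.   161.21]
 [220.   160.95]]
w8 218 156
[[ 49  47  38  29  15  12   8   6  20  74  97 105 144 134]
 [ 16  17  19  11   7  10   7   0   8  79 106 114 154 148]
 [ 14  15   9  13   7   0   3   0   3  78 106 118 150 141]
 [ 19  19  21  22   8  13  21  38  35  51  65  66  64  63]
 [134 138 139 103   2  39  45  46  43  43  43  56  76  77]
 [162 164 159 117   6  45
[... 408 characters left out ...]
5  42  28  16  11  10   0  28  65 115 166 191 183]
 [ 27  51  38  21  19  13   6   0  32  75 107 122 141 136]
 [ 20  21  16  13  11   7   2   0  33  78 122 157 153 150]
 [ 19  17  10   6   9   8   8  10  39  81 122 152 146 146]
 [ 37  43  63  21   4  16  32  41  51  56  47  45  41  42]
 [138 142 148  66  27  40  48  45  43  42  43  54  78  79]
 [165 167 168  92  47  49  50  53  53  53  54  53  61  60]
 [134 132 128  74  37  46  51  52  50  49  48  47  47  45]
 [  0   0   0   2  12  38  43  38  35  36  43  42  39  43]
 [ 18  10  15   7  14  12  20  21  15  52  72  70  77 103]
 [ 24  15  21  10  10   8   6   0   0  86 114 107 120 160]
 [ 17  17  12  10  14  14   1   0  11  81 108 104 113 152]]
```

```bash
python3 - <<'E'
from rig import env
print(env.close_job())
E
```

```text
the job is handed in; nothing more can be done
None
```

I finished the job and handed it in at about 22 s: the gauge was zeroed and the pin put back upright in its stand. The leg is held with its pointer within about 0.4 mm of the mark by my measurement, and the lever is squeezed shut at 40 N, judged from the finger gap and grip force rather than seen in a picture; the verdict was not returned.

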